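# Start the press screw in its nut

### The arm

A 7-joint arm with a two-finger parallel gripper is mounted at the origin on a cart in front of the work surface, level with it; the furniture and walls round the work are solid. World frame = base frame: x ahead of the robot, y to its left, z up, the work surface at z = 0. Lengths are in mm, angles in rad, forces in N, time in s.
With the tool pointing down it reaches from about 400 to 875 mm from the base axis. Payload 4.4 kg.
Tool frame: the origin (TCP) lies where the fingers leave the gripper's body, on its centre line; the fingertips stand 73 mm ahead of it and the grasp point (between the pads) lies 54 mm ahead of it; z points along the fingers, y is the line along which they close (so a half turn about z gives the same grasp; the last joint's range is limited). The gripper opens to 85 mm and grips with 20 to 120 N. Pads are 22 mm wide; open, the fingers measure 114 mm over their backs; the gripper's body (76 mm by 85 mm) begins 54 mm behind the grasp point. The pads swing forward as they close: fully open they stand 13 mm farther back than shut.
Start: joints at [-1.317, 0.628, 0.038, 1.517, -0.027, 0.996, -0.02], TCP at [204.323, 617.065, 303.913] pointing down, gripper open.
Joint ranges: [-3.06, 3.06], [-0.37, 2.12], [-1.25, 1.32], [0.18, 2.47], [-1.1, 4.24], [0.23, 1.98], [-2.94, 2.94]. Speed limits (rad/s): [2.57, 2.57, 3.14, 3.14, 3.14, 3.14, 3.14].

### API

Orientations are given as [roll, pitch, yaw] about the fixed x, y, z axes, in that order (R = Rz(yaw) Ry(pitch) Rx(roll)).
In Python, from cell import ctrl gives the robot as it stands.
- The arm moves only by the tool send_rows, never from a script. Its argument "rows" is a list that holds one entry, the list of rows, each a list of 6 numbers: the shift along the tool's x, y, z in cm, then the turn, a rotation vector about the tool's x, y, z in rad. In form: [[[tx, ty, tz, wx, wy, wz], ...]]. A call has 1 to 10 rows; each row is the pose to reach, as a shift and turn from the pose commanded when the call began, along the tool's axes at that moment; what a row does not reach only later rows make up. A row lasts 1/10 s, in which the tool goes at most 50 mm and 8.59 degrees, less where a joint would pass 70% of its speed; a pose out of reach is approached as far as the arm can. A call with a gripper value outside its range is refused whole. "grip" is the closure in counts, from 0 (fully open) to 255 (shut), set as the call begins (left out, the last holds). The fingers move at their own pace and stop on an object; the grip force is fixed at half the most. Time passes only in rows, so rows that repeat a pose let the fingers close. It gives the time, the measured TCP pose, the force, the opening and the grip force at its end, in the units of the state.
- ctrl.read_state(): the state, without advancing time (a new reading comes with each control period).
- ctrl.get_image(name): name is "scene" or "top"; returns a dict with "pixels" (480x640x3 uint8, red, green, blue), "fx", "fy", "cx", "cy" (pixels), "D" ([k1, k2, p1, p2, k3] as OpenCV has them; the pictures are not rectified), "extrinsics" (4x4, takes a point from camera to world coordinates). Camera axes: x right, y up, looking along -z (the intrinsics and any distortion apply to the point x, -y, -z); pixel columns grow to the right and rows downward; lengths in mm; the calibration is good to about 2 mm. A picture is of the moment at which its call begins. There is no depth.
- ctrl.finish_job(): hands the job in; it is judged then, once.
The state is a dict: "clock": time; "qpos": joint angles; "qd": joint speeds; "tau": joint torques, N m; "eef_pos": TCP position; "tool_rot": TCP orientation; "force": force on the tool from outside, world axes, zero at the start; "torque": the same for the moment, N m; "width": finger opening in mm; "gripper_force": force on a finger pad.
Only numpy, scipy, OpenCV 4.12 (cv2) and the standard library are available. Lean on these libraries where they do the work, as an engineer would, in place of code of your own. Each camera call takes 0.05 s, during which the arm holds its last target. There are 200 camera calls.

### The job

The glue press is ready for its screw: take the black-knobbed press screw out of the wooden stand, stand it upright in the steel nut on the press's cross beam, and gently turn it backward (anticlockwise from above) until you feel its thread drop off the start of the nut's thread. Then turn it forward (clockwise) one turn so that it is started, and finish still gripping the knob, holding the screw still, while I line up the blocks. Do not force the screw, and leave the blocks and the other things on the bench where they are.

Things in the scene. Friction and masses are not known exactly. Their poses are not given: they have to be found in the camera images.
- screw_knob (a point): Centre of the knob of the loose steel press screw (0.22 kg): a round, finely ribbed black knob, 38 mm across, 28 mm high (14 mm above and below this point). z points up along the screw. A white stripe on the knob's top and side points along the screw's own +x, under which its thread begins. At the start it stands upright in the stand, 24 mm deep; lift it 30 mm or more to take it out
- screw_tip (a point): Lower tip of the press screw, 90 mm below the knob's centre, 76 mm below its underside. The bottom 26 mm is a plain spigot 14.6 mm thick, tapered over its last 8 mm to 8 mm. Above it, on the 14 mm shank, runs one right-hand square thread, 23 mm across, pitch 6 mm, 2 mm thick
- screw_lead (a point): On the press screw: underside of the blunt lower (lead) end of its thread, 10 mm off the axis on the screw's own +x side (under the white stripe), 26 mm above the tip, 64 mm below the knob's centre
- nut_mouth (a point): Centre of the mouth of the steel nut fixed on the press's cross beam (z up): a round collar 41 mm across, mouth 22 mm above the beam, 150 mm above the bench, open right through. Bore 25 mm; in it a right-hand square thread, pitch 6 mm, 2.5 mm thick, two and a quarter turns, leaves a 16 mm passage; below it the nut is a plain 17 mm guide. Play: about 1 mm sideways, 1.5 mm along
- nut_start (a point): Start of the nut's thread, upper face, 10 mm from the axis on the press's -x side (white dab on the collar), 3 mm below the mouth. A screw set in at any angle rests with its lead end 3 to 9 mm below the mouth (1 mm more for each 60 degrees it must be turned back). Where the lead end, turned anticlockwise, passes this point it can drop 6 mm; each turn forward then takes it 6 mm deeper
- stand_bore (a point): Mouth of the 16.6 mm bore, 24 mm deep, in the fixed wooden stand (95 x 60 x 40 mm, long along its x), left of the green tool case, in which the press screw stands by its spigot; the top of the stand is 40 mm above the bench. A pale dowel, 12 mm proud of the stand, sits 46 mm from the bore on the stand's -x side
- glue_press: The fixed glue press, right of the tool case; origin at the centre of its foot. Wooden base 125 x 200 mm, top 26 mm high; two steel columns 78 mm either side along its y; green cross beam 52 x 200 mm, top 128 mm high, column tops to 140 mm; the nut stands in the middle, its axis being the press's z axis. The tool case between stand and press is about 0.2 m high
- lower_block: Dark hardwood block 118 x 46 x 30 mm lying on the press's base; origin under its centre. Leave alone
- upper_block: Dark hardwood block 125 x 45 x 38 mm lying on the lower block under the beam; origin under its centre. Leave alone
- pencil_marker: Black marker 124 mm long lying near the stand, left of the tool case; origin under its centre. Leave alone
- spanner: Open-ended spanner 199 mm long lying near the right end of the bench, in front of the press; origin under its centre. Leave alone

How it is judged (in metres and radians):
On the way, in this order (a step that is already met when the one before it is completed fails the run):
1. the screw stands in the nut and has been turned back until its lead end lies on the start of the nut's thread, still on top of it (distance between screw_lead and nut_start below 0.005 m and contact force between press_screw and glue_press above 0.2 N and angle between screw_knob's own z axis and vertical below 0.12 rad and z of screw_lead in the frame of nut_mouth above -0.0055 m), for 0.04 s.
2. the thread has dropped off the start, about 6 mm down into the nut (z of screw_lead in the frame of nut_mouth below -0.0075 m and horizontal distance between screw_knob and nut_mouth below 0.008 m), for 0.04 s.
At the end, for the whole second after the job is handed in: The fingers still grip the knob (more than 2 N) and hold it still; the screw is upright (within 0.1 rad) on the nut's axis (knob centre within 8 mm) and about one turn into the thread past the drop: its lead end is 12.4 to 18.5 mm below the nut's mouth (15 mm is one turn exactly) (z of screw_lead in the frame of nut_mouth between -0.0185 and -0.0124 m and horizontal distance between screw_knob and nut_mouth below 0.008 m and angle between screw_knob's own z axis and vertical below 0.1 rad and contact force between the fingers and press_screw above 2 N and linear speed of press_screw below 0.02 m/s and angular speed of press_screw below 0.15 rad/s); the arm keeps its last pose, push and grip.
It fails at once if a block in the press was shifted by more than 15 mm (distance of any of lower_block, upper_block from where it was at the start of the episode above 0.015 m).
It fails at once if another thing on the bench was shifted by more than 30 mm (distance of any of pencil_marker, spanner from where it was at the start of the episode above 0.03 m).
It fails at once if the screw was forced against the nut with more than 80 N (contact force between press_screw and glue_press above 80 N).
It also fails if it takes over 72 s, if anything falls off the work surface, if the arm or the gripper's body presses on something with over 40 N, if the wrist force passes 120 N, or if a joint passes its speed limit or range.

## Working session

There is one attempt and no reset: what is moved stays moved. The work goes in short steps, Python scripts to look and compute and a tool call to move; the robot and the scene stay as the last step left them, time stands still between calls to the robot, and variables do not carry over. Pictures are saved under pics/ and viewed, at most 10 in all, crops included, and the job is handed in when it is done.

Besides the shell and the picture viewer there is one more tool, called after "Call:" as name(argument=value, ...) on one line, values as JSON. send_rows: Moves the arm, as the interface text tells. Its arguments: {"type":"object","properties":{"rows":{"type":"array","items":{"type":"array","items":{"type":"array","items":{"type":"number"}}}},"grip":{"type":"number"}},"required":["rows"]}

```bash
mkdir -p pics; ls; python3 - <<'E'
from cell import ctrl
import cv2,numpy as np
s=ctrl.read_state()
for k,v in s.items(): print(k,np.round(v,3))
for n in("scene","top"):
    i=ctrl.get_image(n); cv2.imwrite(f"pics/{n}0.png",i["pixels"][:,:,::-1])
    print(n,i["fx"],i["fy"],i["cx"],i["cy"],i["D"]); print(np.round(i["extrinsics"],3))
E
```

```text
pics
clock 0.0
qpos [-1.317  0.629  0.038  1.518 -0.027  0.996 -0.02 ]
qd [-0.    -0.    -0.001 -0.    -0.     0.001 -0.001]
tau [-0.0000e+00 -5.6339e+01  1.2250e+00 -1.9346e+01  1.1000e-02  1.0000e-02
 -0.0000e+00]
eef_pos [204.116 616.614 303.012]
tool_rot [-3.14  -0.     2.822]
force [ 0.159  0.14  -0.808]
torque [-0.003  0.021  0.041]
gripper_force 0.0
width 85.24
scene 459.0374258987358 459.0374258987358 324.32200136474427 243.4443370980297 [-0.07828773  0.          0.          0.          0.        ]
[[-8.870000e-01  3.050000e-01 -3.470000e-01  5.252100e+01]
 [-4.620000e-01 -6.060000e-01  6.480000e-01  8.837180e+02]
 [-1.300000e-02  7.350000e-01  6.780000e-01  1.031274e+03]
 [ 0.000000e+00  0.000000e+00  0.000000e+00  1.000000e+00]]
top 511.96389890894983 511.96389890894983 313.035077669333 242.6126277477747 [-0.02788149  0.          0.          0.          0.        ]
[[-2.700000e-02  9.930000e-01 -1.130000e-01  3.675880e+02]
 [-1.000000e+00 -2.700000e-02 -6.000000e-03  4.158600e+01]
 [-9.000000e-03  1.130000e-01  9.940000e-01  1.406563e+03]
 [ 0.000000e+00  0.000000e+00  0.000000e+00  1.000000e+00]]
```

View pics/scene0.png

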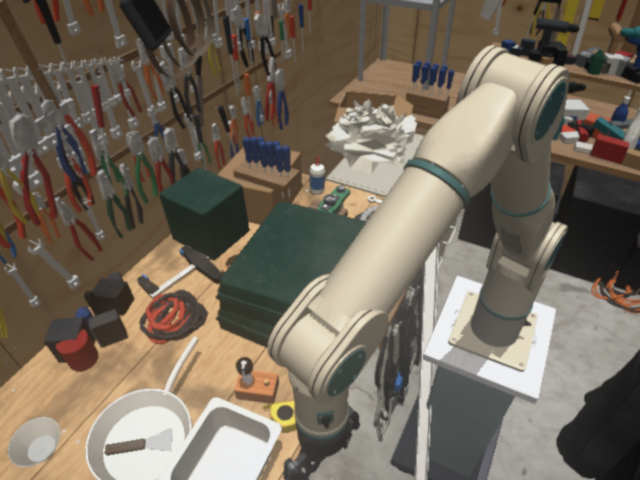

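View pics/top0.png

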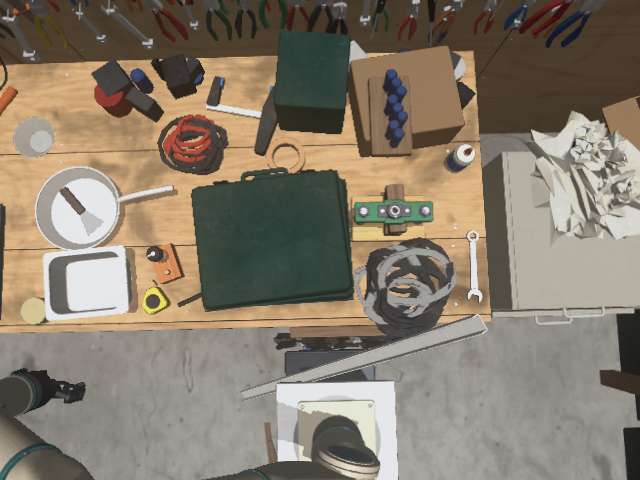

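The scene view shows the stand (255,385) with its black knob (244,366) and the press behind the case (335,200). The top view shows the stand (165,262), knob (155,255), press nut (395,211) and spanner (473,265). I'll zoom in on these next.

```bash
cat > h.py <<'E'
import cv2,numpy as np
from cell import ctrl
def cam(n):
    i=ctrl.get_image(n); i["K"]=np.array([[i["fx"],0,i["cx"]],[0,i["fy"],i["cy"]],[0,0,1.]]); i["D"]=np.array(i["D"],float); i["E"]=np.array(i["extrinsics"],float); return i
def ray(i,p):
    u=cv2.undistortPoints(np.array([[p]],float),i["K"],i["D"])[0,0]
    d=i["E"][:3,:3]@np.array([u[0],-u[1],-1]); return i["E"][:3,3],d/np.linalg.norm(d)
def onz(i,p,z):
    o,d=ray(i,p); return o+d*(z-o[2])/d[2]
def proj(i,X):
    c=i["E"][:3,:3].T@(np.array(X,float)-i["E"][:3,3]); c=c*[1,-1,-1]
    return cv2.projectPoints(c.reshape(1,1,3),np.zeros(3),np.zeros(3),i["K"],i["D"])[0][0,0]
def two(a,p,b,q):
    o,d=ray(a,p);o2,e=ray(b,q); t=np.linalg.lstsq(np.c_[d,-e],o2-o,rcond=None)[0]
    A,B=o+d*t[0],o2+e*t[1]; return (A+B)/2,np.linalg.norm(A-B)
def crop(i,x,y,w,h,k): return cv2.resize(i["pixels"][y:y+h,x:x+w,::-1],None,fx=k,fy=k,interpolation=cv2.INTER_CUBIC)
E
python3 - <<'E'
from h import *
a=cam("top");b=cam("scene")
r1=np.hstack([crop(a,135,235,50,50,8),crop(a,345,180,100,75,4)[:300].copy() if 0 else cv2.copyMakeBorder(crop(a,345,180,100,75,4),0,100,0,0,0)])
r2=np.hstack([crop(b,225,350,60,25*2,4),np.zeros((200,160,3),np.uint8),crop(b,310,175,80,40,5)]) 
cv2.imwrite("pics/c1.png",np.vstack([r1,cv2.copyMakeBorder(r2,0,0,0,800-r2.shape[1],cv2.BORDER_CONSTANT)]))
E
```

```text
(no output)
```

View pics/c1.png

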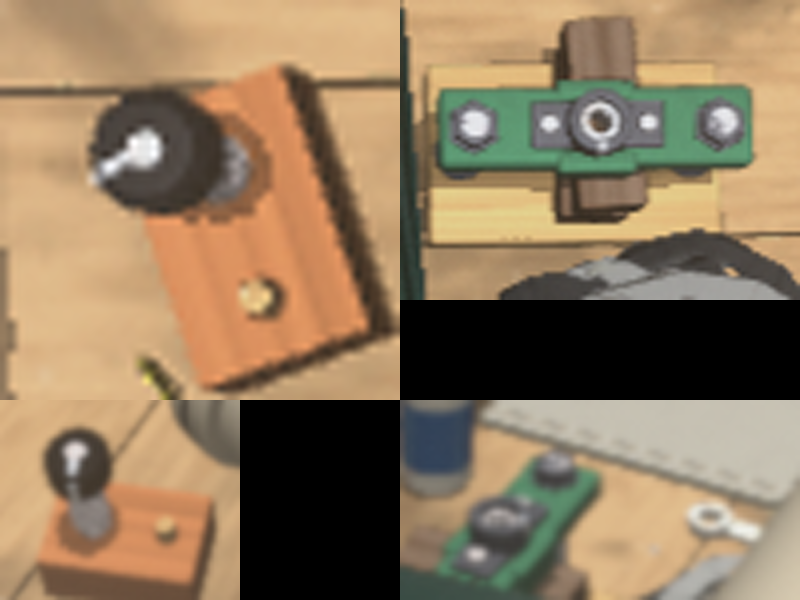

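```bash
python3 - <<'E'
from h import *
a=cam("top");b=cam("scene")
def blob(i,x0,y0,x1,y1,f):
    p=i["pixels"].astype(int)[y0:y1,x0:x1]; m=f(p[...,0],p[...,1],p[...,2],p.max(2)-p.min(2)).astype(np.uint8)
    n,l,s,c=cv2.connectedComponentsWithStats(m); k=1+s[1:,4].argmax()
    q=cv2.convexHull(cv2.findContours((l==k).astype(np.uint8),0,2)[0][0])
    return c[k]+[x0,y0],s[k]+[x0,y0,0,0,0],cv2.fitEllipse(q.astype(np.float32))
dark=lambda r,g,bb,s:(r<85)
print("knob top",A:=blob(a,144,243,166,264,dark));print("knob scene",B:=blob(b,232,354,256,378,dark))
for X in[(A[2][0]+np.array([144,243])),]:
    Y=B[2][0]+np.array([232,354])
    print(X,Y,two(a,X,b,Y)); print("z106",onz(a,X,106),onz(b,Y,106))
green=lambda r,g,bb,s:(g>r+25)&(g>bb+10)
p=a["pixels"].astype(int)
m=green(p[...,0],p[...,1],p[...,2],0).astype(np.uint8);m[:, :350]=0;m[:195]=0;m[230:]=0;m[:,440:]=0
q=cv2.findNonZero(m);print("beam",cv2.minAreaRect(q)); box=cv2.boxPoints(cv2.minAreaRect(q)); W=np.array([onz(a,c,128) for c in box]);print(W,W.mean(0))
print("nut", onz(a,(395,210.5),150), onz(a,(395,210.3),147), onz(b,(310+(507-400)/5,175+(518-400)/5),150), two(a,(395,210.4),b,(331.2,198.6)))
# stand edges
m=((p[...,0]>150)&(p[...,0]-p[...,2]>90)&(p[...,1]<150)).astype(np.uint8);m[:, :145]=0;m[:,185:]=0;m[:240]=0;m[285:]=0
r=cv2.minAreaRect(cv2.findNonZero(m));print(r)
d=onz(a,(135+260/8,235+297/8),52);print("dowel",d)
print(np.array([onz(a,c,40) for c in cv2.boxPoints(r)]))
for x,y in((148,148),(98,178)): print("stripe",onz(a,(135+x/8,235+y/8),119))
E
```

```text
knob top (array([155.13664596, 253.42857143]), array([147, 246,  16,  16, 161]), ((10.52542781829834, 10.528614044189453), (15.021867752075195, 16.060632705688477), 118.30659484863281))
knob scene (array([244.85123967, 366.17355372]), array([237, 358,  15,  16, 121]), ((12.212935447692871, 11.669733047485352), (14.828961372375488, 15.795881271362305), 159.0558624267578))
[154.52542782 253.52861404] [244.21293545 365.66973305] (array([498.4920955 , 456.19895406, 106.35729918]), np.float64(0.6275174483098407))
z106 [498.24627128 456.15602849 106.        ] [498.97311974 456.13566803 106.        ]
beam ((393.5, 211.0), (22.0, 77.0), 90.0)
[[ 618.51072262  -60.36453085  128.        ]
 [ 613.12598424 -255.60746931  128.        ]
 [ 556.76286343 -252.58815188  128.        ]
 [ 562.12037144  -58.32897767  128.        ]] [ 587.62998543 -156.72228243  128.        ]
nut [ 584.91741938 -157.05685833  150.        ] [ 585.94122986 -157.55392368  147.        ] [ 580.51814228 -153.26306964  150.        ] (array([ 584.96508001, -158.21257604,  145.30252042]), np.float64(2.1770002159658297))
((164.25633239746094, 262.7369689941406), (34.98744583129883, 22.503664016723633), 70.82099914550781)
dowel [453.06728043 438.22946398  52.        ]
[[515.16938736 495.33822347  40.        ]
 [533.65884323 437.70466903  40.        ]
 [443.68357612 406.30293444  40.        ]
 [425.38675679 463.50946217  40.        ]]
stripe [497.08412708 454.63664218 119.        ]
stripe [487.95579316 470.54568947 119.        ]
```

The crop shows the stripe pointing from the knob centre toward the lower left, which is about 120° in world. The nut is centred at about (394.7,210) in the top view, with the white dab on its -x side (image bottom).

```bash
cat >> h.py <<'E'
def to(x,y,z,yaw=None):
    "shift in tool axes (cm) and tool-z turn from the measured pose"
    from scipy.spatial.transform import Rotation as R
    s=ctrl.read_state(); r=R.from_euler("xyz",s["tool_rot"]); d=r.inv().apply(np.array([x,y,z])-s["eef_pos"])/10
    w=0 if yaw is None else -(np.deg2rad(yaw)-s["tool_rot"][2]+np.pi)%(2*np.pi)
    print("pos",np.round(s["eef_pos"],1),"rot deg",np.round(np.rad2deg(s["tool_rot"]),1),"q",np.round(s["qpos"],2),"F",np.round(s["force"],1),"w",round(s["width"],1),round(s["gripper_force"],1),"t",round(s["clock"],2))
    from math import pi
    if yaw is not None: w=((s["tool_rot"][2]-np.deg2rad(yaw)+pi)%(2*pi))-pi
    print("shift",np.round(d,2),"wz",round(float(w),3))
E
python3 -c "
from h import *
to(498.5,456.2,260,165)"
```

```text
pos [204.3 616.9 303.6] rot deg [-180.    -0.   161.7] q [-1.32  0.63  0.04  1.52 -0.03  1.   -0.02] F [ 0.1  0.1 -0.2] w 85.3 0.0 t 0.3
shift [-32.99  -6.     4.36] wz -0.058
```

Call:
send_rows(rows=[[[-5, -1, 0.5, 0, 0, -0.01], [-10, -2, 1, 0, 0, -0.02], [-15, -3, 2, 0, 0, -0.03], [-20, -4, 2.5, 0, 0, -0.04], [-25, -5, 3, 0, 0, -0.05], [-30, -5.6, 4, 0, 0, -0.058], [-33, -6, 4.36, 0, 0, -0.058], [-33, -6, 4.36, 0, 0, -0.058], [-33, -6, 4.36, 0, 0, -0.058], [-33, -6, 4.36, 0, 0, -0.058]]])

```text
clock: 1.3
eef_pos: [497.3, 457.6, 260.3]
tool_rot: [3.141, -0.002, 2.882]
force: [1.2, 0.2, -0.0]
width: 85.6
gripper_force: 0.0
```

```bash
python3 - <<'E'
from h import *
to(498.5,456.2,158,165)
a=cam("top");b=cam("scene")
r1=cv2.copyMakeBorder(crop(a,345,180,100,75,6)[:, :],0,0,0,0,0)
r1=crop(a,380,195,30,30,12)
r2=crop(b,300,175,60,50,7)[:350]
r2=cv2.copyMakeBorder(r2,0,10,0,0,cv2.BORDER_CONSTANT)
cv2.imwrite("pics/c2.png",np.hstack([r1,r2]))
E
```

```text
pos [497.3 457.6 260.3] rot deg [ 1.800e+02 -1.000e-01  1.651e+02] q [-0.79  0.71  0.01  1.48 -0.01  0.95  0.53] F [ 1.2  0.2 -0. ] w 85.6 0.0 t 1.3
shift [-0.17 -0.11 10.23] wz 0.002
```

View pics/c2.png

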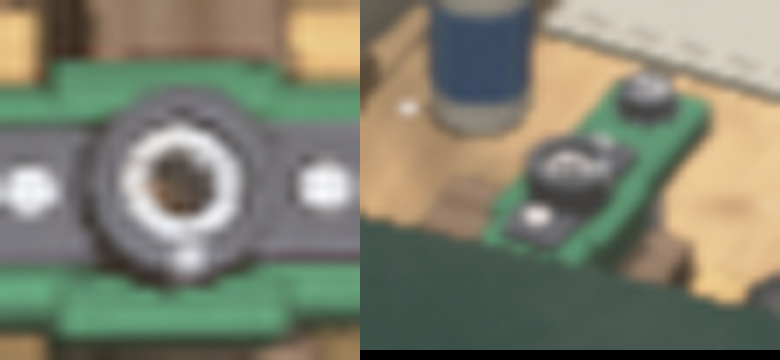

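The collar is centred at about (181,180) in the 12x crop, which is about (394.6,209.6) px. Its dab is just right of straight down, about 183° in world. Next I descend on the knob and grip.

```bash
python3 - <<'E'
from h import *
a=cam("top")
print(onz(a,(394.6,209.7),150),onz(a,(394.6,209.7),145),onz(a,(394.6,209.4),150))
E
```

```text
[ 586.96008607 -156.15348668  150.        ] [ 587.83299039 -156.94031395  145.        ] [ 587.71600033 -156.18757955  150.        ]
```

Call:
send_rows(rows=[[[-0.15, -0.1, 3, 0, 0, 0], [-0.15, -0.1, 5, 0, 0, 0], [-0.15, -0.1, 7, 0, 0, 0], [-0.15, -0.1, 9, 0, 0, 0], [-0.15, -0.1, 10.2, 0, 0, 0], [-0.15, -0.1, 10.2, 0, 0, 0], [-0.15, -0.1, 10.2, 0, 0, 0]]])

```text
clock: 2.15
eef_pos: [499.9, 455.6, 158.9]
tool_rot: [3.141, 0.0, 2.88]
force: [1.3, 0.2, 0.4]
width: 85.7
gripper_force: 0.0
```

Call:
send_rows(rows=[[[0, 0, 0, 0, 0, 0], [0, 0, 0, 0, 0, 0], [0, 0, 0, 0, 0, 0], [0, 0, 0, 0, 0, 0], [0, 0, 0, 0, 0, 0], [0, 0, 0, 0, 0, 0], [0, 0, 0, 0, 0, 0], [0, 0, 0, 0, 0, 0]]], grip=255)

```text
clock: 2.95
eef_pos: [500.3, 455.2, 159.2]
tool_rot: [3.141, 0.001, 2.88]
force: [-0.2, -0.3, 6.3]
width: 36.6
gripper_force: 59.5
```

Call:
send_rows(rows=[[[0, 0, -1, 0, 0, 0], [0, 0, -2, 0, 0, 0], [0, 0, -3, 0, 0, 0], [0, 0, -5, 0, 0, 0], [0, 0, -8, 0, 0, 0], [0, 0, -12, 0, 0, 0], [0, 0, -16, 0, 0, 0], [0, 0, -20, 0, 0, 0], [0, 0, -21.8, 0, 0, 0], [0, 0, -21.8, 0, 0, 0]]])

```text
clock: 3.95
eef_pos: [500.7, 455.6, 380.6]
tool_rot: [3.136, 0.004, 2.88]
force: [0.4, -0.4, -2.5]
width: 36.5
gripper_force: 60.8
```

```bash
python3 - <<'E'
from h import *
to(587,-156.5,375,165)
to(560,250,375,165)
b=cam("scene");a=cam("top")
s=ctrl.read_state();P=np.array(s["eef_pos"])-[0,0,90]
x,y=proj(b,P).astype(int);u,v=proj(a,P).astype(int);print(x,y,u,v)
cv2.imwrite("pics/c3.png",np.hstack([crop(b,max(x-40,0),y-40,80,80,5),crop(a,max(u-40,0),v-40,80,80,5)]))
E
```

```text
pos [500.7 455.6 380.6] rot deg [179.7   0.2 165. ] q [-0.79  0.61  0.02  1.34 -0.01  1.19  0.54] F [ 0.4 -0.4 -2.5] w 36.5 60.8 t 3.95
shift [-24.18 -56.89   0.31] wz -0.0
pos [500.7 455.6 380.6] rot deg [179.7   0.2 165. ] q [-0.79  0.61  0.02  1.34 -0.01  1.19  0.54] F [ 0.4 -0.4 -2.5] w 36.5 60.8 t 3.95
shift [-11.05 -18.32   0.49] wz -0.0
232 317 129 245
```

View pics/c3.png

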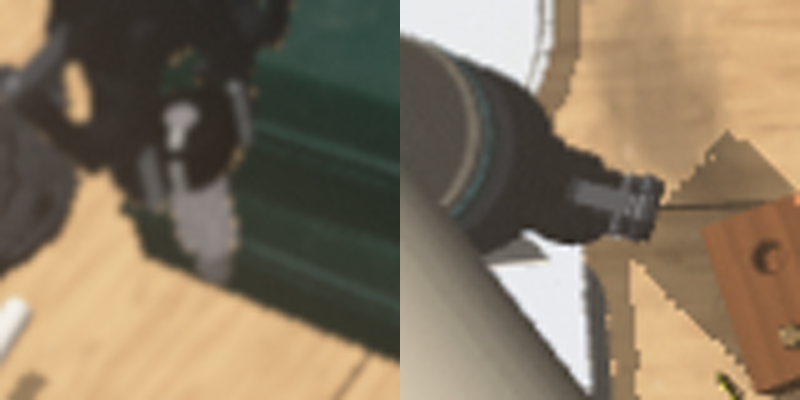

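The screw is held and upright; its tip is at about (234,333) in the scene view. Now I carry it over the case.

Call:
send_rows(rows=[[[-1.3, -3, 0, 0, 0, 0], [-3, -7, 0, 0, 0, 0], [-5, -11.5, 0, 0, 0, 0], [-7, -16, 0, 0, 0, 0], [-9, -20.5, 0, 0, 0, 0], [-11, -25, 0, 0, 0, 0], [-13, -29.5, 0, 0, 0, 0], [-15, -34, 0, 0, 0, 0], [-17, -38.5, 0, 0, 0, 0], [-19, -43, 0, 0, 0, 0]]])

```text
clock: 5.05
eef_pos: [571.0, -11.4, 374.2]
tool_rot: [-3.14, -0.004, 2.88]
force: [0.3, -0.0, -3.0]
width: 36.4
gripper_force: 61.0
```

```bash
python3 -c "
from h import *
to(589,-157,350,165)"
```

```text
pos [571.  -11.4 374.2] rot deg [-179.9   -0.2  165. ] q [-0.08  0.44  0.07  1.65 -0.04  1.05  1.32] F [ 0.3 -0.  -3. ] w 36.4 61.0 t 5.05
shift [ -5.52 -13.59   2.41] wz 0.0
```

Call:
send_rows(rows=[[[-1.5, -4, 0, 0, 0, 0], [-3, -8, 0, 0, 0, 0], [-4.5, -12, 0.5, 0, 0, 0], [-5.5, -13.6, 1, 0, 0, 0], [-5.5, -13.6, 2, 0, 0, 0], [-5.5, -13.6, 2.4, 0, 0, 0], [-5.5, -13.6, 2.4, 0, 0, 0], [-5.5, -13.6, 2.4, 0, 0, 0]]])

```text
clock: 5.85
eef_pos: [590.2, -153.1, 352.0]
tool_rot: [3.141, -0.001, 2.883]
force: [0.6, 1.2, -2.2]
width: 36.5
gripper_force: 61.0
```

```bash
python3 - <<'E'
from h import *
to(589,-157,320,165)
b=cam("scene");a=cam("top")
s=ctrl.read_state();K=np.array(s["eef_pos"])-[0,0,54]
for z in (0,-90): print(proj(b,K+[0,0,z]),proj(a,K+[0,0,z]))
print("nut",proj(b,(587,-156.5,150)),proj(a,(587,-156.5,150)))
x,y=proj(b,K-[0,0,60]).astype(int);u,v=proj(a,K).astype(int);print(x,y,u,v)
cv2.imwrite("pics/c4.png",np.hstack([crop(b,x-30,y-40,60,80,7)[:560,:400],crop(a,u-30,v-40,60,80,7)[:560,:400]]))
E
```

```text
pos [ 590.2 -153.1  352. ] rot deg [ 1.800e+02 -1.000e-01  1.652e+02] q [ 0.15  0.52  0.09  1.58 -0.05  1.05  1.57] F [ 0.6  1.2 -2.2] w 36.5 61.0 t 5.85
shift [ 0.01 -0.41  3.2 ] wz 0.003
[328.39960917 157.46168677] [403.58316266 196.28456421]
[328.60054338 182.44916653] [397.26243486 203.95660323]
nut [330.04039704 197.49482934] [394.73848563 209.68039078]
328 174 403 196
```

View pics/c4.png

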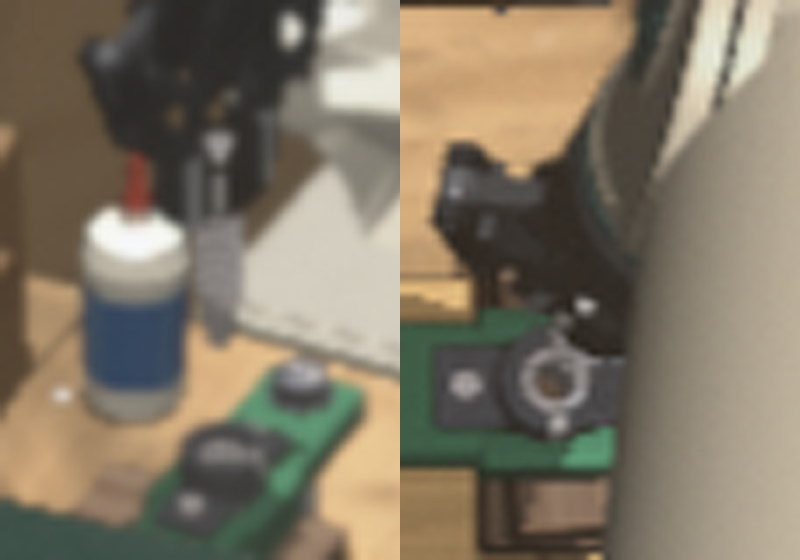

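The screw hangs upright above the nut. In the scene view the tip is at about (329,182.6), against (328.6,182.4) expected from the TCP, and the nut collar is at about (329.3,198). It is well aligned, so I descend carefully.

Call:
send_rows(rows=[[[0.05, -0.15, 1.5, 0, 0, 0], [0.1, -0.35, 3, 0, 0, 0], [0.1, -0.35, 4.5, 0, 0, 0], [0.1, -0.35, 5.2, 0, 0, 0], [0.1, -0.35, 5.2, 0, 0, 0], [0.1, -0.35, 5.2, 0, 0, 0]]])

```text
clock: 6.55
eef_pos: [588.7, -158.1, 301.0]
tool_rot: [3.141, 0.001, 2.88]
force: [0.5, -0.5, -3.3]
width: 36.9
gripper_force: 61.0
```

Call:
send_rows(rows=[[[0, 0, 0.4, 0, 0, 0], [0, 0, 0.8, 0, 0, 0], [0, 0, 1.2, 0, 0, 0], [0, 0, 1.4, 0, 0, 0], [0, 0, 1.4, 0, 0, 0]]])

```text
clock: 7.05
eef_pos: [588.2, -158.2, 285.9]
tool_rot: [3.142, -0.0, 2.88]
force: [0.1, -0.8, -2.5]
width: 36.7
gripper_force: 61.0
```

```bash
python3 - <<'E'
from h import *
to(588.3,-156.3,270,165)
E
```

```text
pos [ 588.2 -158.2  285.9] rot deg [180.  -0. 165.] q [ 0.16  0.59  0.08  1.66 -0.06  0.9   1.58] F [ 0.1 -0.8 -2.5] w 36.7 61.0 t 7.05
shift [0.04 0.19 1.59] wz -0.0
```

Call:
send_rows(rows=[[[0, 0.1, 0.3, 0, 0, 0], [0, 0.2, 0.6, 0, 0, 0], [0, 0.2, 0.9, 0, 0, 0], [0, 0.2, 1.2, 0, 0, 0], [0, 0.2, 1.4, 0, 0, 0], [0, 0.2, 1.4, 0, 0, 0], [0, 0.2, 1.4, 0, 0, 0]]])

```text
clock: 7.75
eef_pos: [589.1, -157.0, 272.2]
tool_rot: [-3.141, 0.001, 2.879]
force: [3.9, -3.6, -4.2]
width: 36.6
gripper_force: 60.8
```

Call:
send_rows(rows=[[[0, 0, 0.1, 0, 0, 0], [0, 0, 0.2, 0, 0, 0], [0, 0, 0.3, 0, 0, 0], [0, 0, 0.3, 0, 0, 0], [0, 0, 0.3, 0, 0, 0]]])

```text
clock: 8.25
eef_pos: [589.2, -156.9, 269.7]
tool_rot: [-3.141, 0.002, 2.88]
force: [3.3, -3.1, -1.0]
width: 36.8
gripper_force: 61.2
```

```bash
python3 - <<'E'
from h import *
to(588.3,-156.3,263,165)
E
```

```text
pos [ 589.2 -156.9  269.7] rot deg [-1.80e+02  1.00e-01  1.65e+02] q [ 0.16  0.61  0.08  1.68 -0.06  0.86  1.58] F [ 3.3 -3.1 -1. ] w 36.8 61.2 t 8.25
shift [0.1  0.04 0.67] wz -0.0
```

Call:
send_rows(rows=[[[-0.1, -0.1, 0, 0, 0, 0], [-0.1, -0.1, 0.1, 0, 0, 0], [-0.1, -0.1, 0.2, 0, 0, 0], [-0.1, -0.1, 0.3, 0, 0, 0], [-0.1, -0.1, 0.4, 0, 0, 0], [-0.1, -0.1, 0.5, 0, 0, 0], [-0.1, -0.1, 0.5, 0, 0, 0]]])

```text
clock: 8.95
eef_pos: [589.4, -157.4, 264.1]
tool_rot: [3.141, -0.0, 2.88]
force: [3.1, -2.5, -2.4]
width: 36.6
gripper_force: 61.1
```

Call:
send_rows(rows=[[[0, 0, 0.1, 0, 0, 0], [0, 0, 0.15, 0, 0, 0], [0, 0, 0.2, 0, 0, 0], [0, 0, 0.2, 0, 0, 0]]])

```text
clock: 9.35
eef_pos: [589.7, -157.5, 263.2]
tool_rot: [3.141, 0.001, 2.88]
force: [1.6, -1.7, 5.4]
width: 36.8
gripper_force: 61.8
```

Contact came at TCP z = 263.2, as predicted, with the lead about 4 mm below the mouth. Now I turn back anticlockwise, gently.

Call:
send_rows(rows=[[[-0.04, -0.02, 0, 0, 0, -0.08], [-0.04, -0.02, 0, 0, 0, -0.16], [-0.04, -0.02, -0.01, 0, 0, -0.24], [-0.04, -0.02, -0.02, 0, 0, -0.32], [-0.04, -0.02, -0.03, 0, 0, -0.4], [-0.04, -0.02, -0.04, 0, 0, -0.48], [-0.04, -0.02, -0.04, 0, 0, -0.56], [-0.04, -0.02, -0.05, 0, 0, -0.64], [-0.04, -0.02, -0.05, 0, 0, -0.7], [-0.04, -0.02, -0.05, 0, 0, -0.7]]])

```text
clock: 10.35
eef_pos: [590.3, -156.3, 263.6]
tool_rot: [3.14, 0.002, -2.702]
force: [2.5, 0.9, 4.9]
width: 36.7
gripper_force: 61.8
```

```bash
python3 - <<'E'
from h import *
to(589,-157,263,165); print(ctrl.read_state()["torque"])
E
```

```text
pos [ 590.3 -156.3  263.6] rot deg [ 1.799e+02  1.000e-01 -1.548e+02] q [ 0.29  0.62 -0.12  1.67  0.09  0.86  2.14] F [2.5 0.9 4.9] w 36.7 61.8 t 10.35
shift [ 0.15 -0.01  0.06] wz 0.701
[ 0.34874218 -0.58806351  0.00323515]
```

Call:
send_rows(rows=[[[0, 0, -0.01, 0, 0, -0.05], [0, 0, -0.01, 0, 0, -0.1], [0, 0, -0.02, 0, 0, -0.15], [0, 0, -0.02, 0, 0, -0.2], [0, 0, -0.03, 0, 0, -0.25], [0, 0, -0.03, 0, 0, -0.3], [0, 0, -0.03, 0, 0, -0.35], [0, 0, -0.03, 0, 0, -0.35]]])

```text
clock: 11.15
eef_pos: [589.7, -156.1, 263.3]
tool_rot: [3.14, 0.001, -2.353]
force: [1.3, 1.9, 4.8]
width: 36.5
gripper_force: 61.7
```

```bash
python3 - <<'E'
from h import *
to(589,-157,263,165)
E
```

```text
pos [ 589.7 -156.1  263.3] rot deg [ 1.799e+02  1.000e-01 -1.348e+02] q [ 0.35  0.62 -0.22  1.67  0.16  0.87  2.42] F [1.3 1.9 4.8] w 36.5 61.7 t 11.15
shift [ 0.12 -0.01  0.03] wz 1.05
```

Call:
send_rows(rows=[[[0, 0, 0, 0, 0, -0.04], [0, 0, 0, 0, 0, -0.08], [0, 0, 0, 0, 0, -0.12], [0, 0, 0, 0, 0, -0.16], [0, 0, 0, 0, 0, -0.2], [0, 0, 0, 0, 0, -0.2]]])

```text
clock: 11.75
eef_pos: [589.2, -156.8, 262.1]
tool_rot: [3.139, 0.0, -2.154]
force: [2.5, 2.2, -3.3]
width: 36.5
gripper_force: 61.2
```

```bash
python3 - <<'E'
from h import *
to(589,-157,263,165)
b=cam("scene")
K=np.array([588.,-157,210])
x,y=proj(b,K).astype(int)
cv2.imwrite("pics/c5.png",crop(b,x-25,y-30,50,50,12))
E
```

```text
pos [ 589.2 -156.8  262.1] rot deg [ 179.8    0.  -123.4] q [ 0.38  0.63 -0.27  1.67  0.21  0.87  2.59] F [ 2.5  2.2 -3.3] w 36.5 61.2 t 11.75
shift [ 0.03  0.   -0.09] wz 1.249
```

View pics/c5.png

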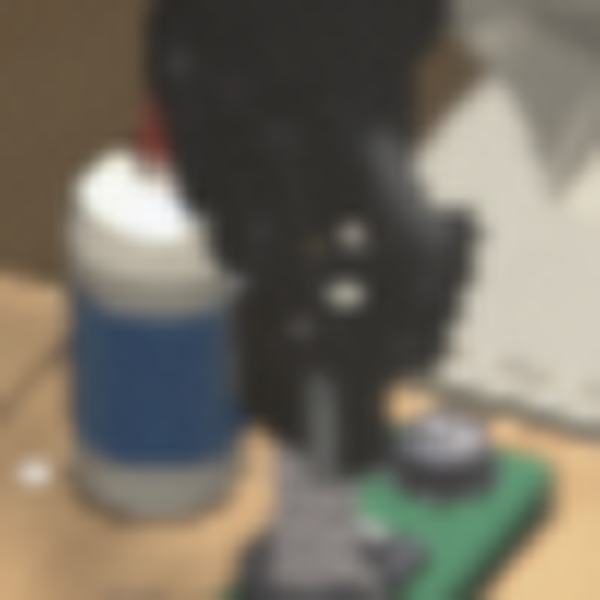

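The push has vanished (Fz -3.3, just the screw's weight) at a lead angle of about 191°, so the thread is off the start. I follow it down.

Call:
send_rows(rows=[[[0, 0, 0.1, 0, 0, 0], [0, 0, 0.2, 0, 0, 0], [0, 0, 0.3, 0, 0, 0], [0, 0, 0.35, 0, 0, 0], [0, 0, 0.4, 0, 0, 0], [0, 0, 0.4, 0, 0, 0]]])

```text
clock: 12.4
eef_pos: [589.5, -157.4, 258.9]
tool_rot: [3.141, 0.0, -2.153]
force: [0.4, 3.4, -1.7]
width: 36.7
gripper_force: 61.1
```

```bash
python3 - <<'E'
from h import *
to(589,-157,263,165)
E
```

```text
pos [ 589.5 -157.4  258.9] rot deg [ 179.9    0.  -123.4] q [ 0.38  0.63 -0.27  1.68  0.21  0.86  2.58] F [ 0.4  3.4 -1.7] w 36.7 61.1 t 12.4
shift [-0.    0.06 -0.41] wz 1.25
```

Call:
send_rows(rows=[[[0, 0, 0.05, 0, 0, 0], [0, 0, 0.1, 0, 0, 0], [0, 0, 0.15, 0, 0, 0], [0, 0, 0.15, 0, 0, 0]]])

```text
clock: 12.8
eef_pos: [589.7, -157.3, 258.5]
tool_rot: [3.141, 0.0, -2.153]
force: [-0.5, 5.1, 5.7]
width: 36.1
gripper_force: 62.0
```

It dropped and rests on the thread at lead ≈ -8.7 mm. Now I turn forward clockwise, descending about 0.95 mm per rad.

Call:
send_rows(rows=[[[-0.05, 0.03, -0.05, 0, 0, 0.1], [-0.05, 0.03, -0.06, 0, 0, 0.2], [-0.05, 0.03, -0.05, 0, 0, 0.3], [-0.05, 0.03, -0.04, 0, 0, 0.4], [-0.05, 0.03, -0.03, 0, 0, 0.5], [-0.05, 0.03, -0.02, 0, 0, 0.6], [-0.05, 0.03, -0.01, 0, 0, 0.7], [-0.05, 0.03, 0, 0, 0, 0.8], [-0.05, 0.03, 0.01, 0, 0, 0.9], [-0.05, 0.03, 0.02, 0, 0, 1.0]]])

```text
clock: 13.8
eef_pos: [590.1, -158.4, 257.7]
tool_rot: [-3.14, 0.001, 3.125]
force: [1.0, 2.0, -2.2]
width: 36.5
gripper_force: 61.3
```

```bash
python3 - <<'E'
from h import *
to(589,-157,263,165);print(ctrl.read_state()["torque"])
E
```

```text
pos [ 590.1 -158.4  257.7] rot deg [-1.799e+02  1.000e-01  1.791e+02] q [ 0.21  0.62  0.01  1.68 -0.01  0.84  1.78] F [ 1.   2.  -2.2] w 36.5 61.3 t 13.8
shift [ 0.12  0.13 -0.53] wz 0.246
[ 0.49166424 -0.52590234 -0.05112987]
```

Call:
send_rows(rows=[[[0, 0, 0.01, 0, 0, 0.1], [0, 0, 0.02, 0, 0, 0.2], [0, 0, 0.03, 0, 0, 0.3], [0, 0, 0.04, 0, 0, 0.4], [0, 0, 0.05, 0, 0, 0.5], [0, 0, 0.06, 0, 0, 0.6], [0, 0, 0.07, 0, 0, 0.7], [0, 0, 0.08, 0, 0, 0.8], [0, 0, 0.09, 0, 0, 0.9], [0, 0, 0.1, 0, 0, 1.0]]])

```text
clock: 14.8
eef_pos: [589.2, -159.5, 256.7]
tool_rot: [-3.139, 0.002, 2.125]
force: [0.5, -0.6, -0.6]
width: 36.6
gripper_force: 61.2
```

```bash
python3 - <<'E'
from h import *
to(589,-157,263,165);print(ctrl.read_state()["torque"])
E
```

```text
pos [ 589.2 -159.5  256.7] rot deg [-1.799e+02  1.000e-01  1.217e+02] q [ 0.03  0.64  0.3   1.69 -0.23  0.85  0.99] F [ 0.5 -0.6 -0.6] w 36.6 61.2 t 14.8
shift [ 0.23  0.11 -0.63] wz -0.755
[-0.06994576 -0.10366366 -0.00135091]
```

Call:
send_rows(rows=[[[0, 0, 0.01, 0, 0, 0.1], [0, 0, 0.02, 0, 0, 0.2], [0, 0, 0.03, 0, 0, 0.3], [0, 0, 0.04, 0, 0, 0.4], [0, 0, 0.05, 0, 0, 0.5], [0, 0, 0.06, 0, 0, 0.6], [0, 0, 0.07, 0, 0, 0.7], [0, 0, 0.08, 0, 0, 0.8], [0, 0, 0.09, 0, 0, 0.9], [0, 0, 0.1, 0, 0, 1.0]]])

```text
clock: 15.8
eef_pos: [588.8, -159.0, 255.6]
tool_rot: [-3.141, 0.003, 1.125]
force: [-0.7, 0.0, -0.2]
width: 36.9
gripper_force: 61.3
```

```bash
python3 - <<'E'
from h import *
to(589,-157,263,165);print(ctrl.read_state()["torque"])
E
```

```text
pos [ 588.8 -159.   255.6] rot deg [-180.     0.2   64.4] q [-0.13  0.69  0.58  1.69 -0.46  0.9   0.2 ] F [-0.7  0.  -0.2] w 36.9 61.3 t 15.8
shift [ 0.19 -0.07 -0.74] wz -1.755
[ 0.1051624   0.08821227 -0.00840062]
```

Call:
send_rows(rows=[[[0, 0, 0.01, 0, 0, 0.1], [0, 0, 0.02, 0, 0, 0.2], [0, 0, 0.03, 0, 0, 0.3], [0, 0, 0.04, 0, 0, 0.4], [0, 0, 0.05, 0, 0, 0.5], [0, 0, 0.06, 0, 0, 0.6], [0, 0, 0.07, 0, 0, 0.7], [0, 0, 0.08, 0, 0, 0.8], [0, 0, 0.09, 0, 0, 0.9], [0, 0, 0.1, 0, 0, 1.0]]])

```text
clock: 16.8
eef_pos: [588.3, -157.6, 254.7]
tool_rot: [-3.14, 0.003, 0.125]
force: [-2.4, 2.5, 1.5]
width: 37.1
gripper_force: 61.5
```

```bash
python3 - <<'E'
from h import *
to(589,-157,263,165);print(ctrl.read_state()["torque"])
E
```

```text
pos [ 588.3 -157.6  254.7] rot deg [-179.9    0.2    7.2] q [-0.27  0.78  0.86  1.7  -0.69  0.99 -0.6 ] F [-2.4  2.5  1.5] w 37.1 61.5 t 16.8
shift [ 0.08 -0.05 -0.83] wz -2.754
[ 0.67948181  0.54651781 -0.03919461]
```

Call:
send_rows(rows=[[[-0.02, -0.02, 0.01, 0, 0, 0.1], [-0.04, -0.04, 0.02, 0, 0, 0.2], [-0.05, -0.05, 0.03, 0, 0, 0.3], [-0.05, -0.05, 0.04, 0, 0, 0.4], [-0.05, -0.05, 0.05, 0, 0, 0.5], [-0.05, -0.05, 0.06, 0, 0, 0.6], [-0.05, -0.05, 0.07, 0, 0, 0.7], [-0.05, -0.05, 0.08, 0, 0, 0.8], [-0.05, -0.05, 0.09, 0, 0, 0.9], [-0.05, -0.05, 0.1, 0, 0, 1.0]]])

```text
clock: 17.8
eef_pos: [588.7, -156.7, 253.8]
tool_rot: [3.141, 0.002, -0.874]
force: [0.1, 2.4, 1.2]
width: 36.6
gripper_force: 61.4
```

```bash
python3 - <<'E'
from h import *
to(589,-157,263,165);print(ctrl.read_state()["torque"])
E
```

```text
pos [ 588.7 -156.7  253.8] rot deg [ 1.80e+02  1.00e-01 -5.01e+01] q [-0.36  0.9   1.1   1.7  -0.88  1.13 -1.43] F [0.1 2.4 1.2] w 36.6 61.4 t 17.8
shift [ 0.04 -0.   -0.92] wz 2.529
[ 0.75148364 -0.05919724  0.03755271]
```

Call:
send_rows(rows=[[[0, 0, 0.01, 0, 0, 0.1], [0, 0, 0.02, 0, 0, 0.2], [0, 0, 0.03, 0, 0, 0.3], [0, 0, 0.04, 0, 0, 0.4], [0, 0, 0.05, 0, 0, 0.5], [0, 0, 0.06, 0, 0, 0.6], [0, 0, 0.06, 0, 0, 0.6], [0, 0, 0.06, 0, 0, 0.6], [0, 0, 0.06, 0, 0, 0.6], [0, 0, 0.06, 0, 0, 0.6]]])

```text
clock: 18.8
eef_pos: [589.0, -156.8, 253.2]
tool_rot: [3.142, 0.001, -1.469]
force: [-0.0, 4.1, 5.3]
width: 36.4
gripper_force: 61.7
```

```bash
python3 - <<'E'
from h import *
a=cam("top");b=cam("scene");to(589,-157,263,165);print(np.round(ctrl.read_state()["qd"],3))
K=np.array([588.,-157,200]);x,y=proj(b,K).astype(int);u,v=proj(a,K).astype(int)
cv2.imwrite("pics/c6.png",np.hstack([crop(b,x-25,y-25,50,50,8),crop(a,u-25,v-25,50,50,8)]))
E
```

```text
pos [ 589.  -156.8  253.2] rot deg [-180.     0.   -84.2] q [-0.4   0.97  1.23  1.71 -0.98  1.21 -1.95] F [-0.5  3.4  4.6] w 36.4 61.8 t 18.9
shift [ 0.01  0.01 -0.98] wz 1.934
[-0.    -0.     0.002  0.001  0.001 -0.002 -0.001]
```

View pics/c6.png

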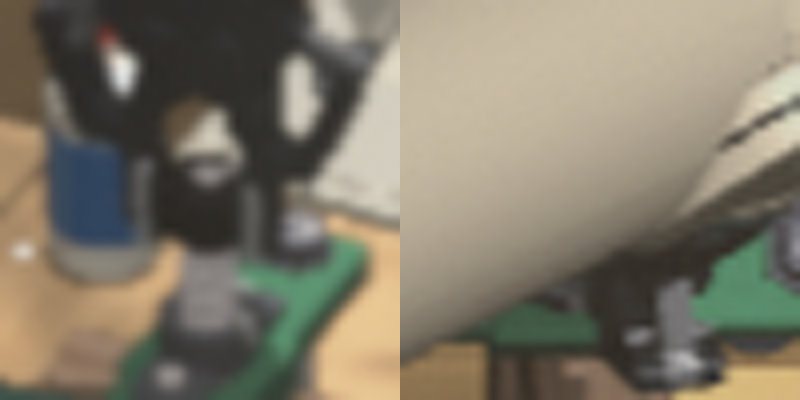

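The screw stands upright in the nut with the knob gripped, at rest. Its lead is about 14 mm below the mouth, both by TCP height and by turn count. I'm handing in.

```bash
python3 -c "
from cell import ctrl
print(ctrl.finish_job())"
```

```text
the job is handed in; nothing more can be done
None
```

The screw dropped off the start of the nut's thread and was turned forward about 320° (just under one turn); its lead end is about 14 mm below the mouth, the gripper is still holding the knob still, and the job is handed in (no verdict was returned).

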